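Change over the mandoline: swap its two inserts

TASK

Change the mandoline slicer over from grating to slicing: swap its two inserts, so that the green slicing insert ends up in the sloping deck and the orange grating insert in the flat storage dock. Lay one aside on the free worktop meanwhile. Each must finish fully home with both its holes over the two pins, grip at the pin end and top face up; leave the green tea tin, the timer and the yellow-capped spice jar where they stand.

Things in the scene. Friction and masses are not known exactly. Their poses are not given: they have to be found in the camera images.
- grating_insert: ORANGE food-slicer insert, a flat plate 120 mm long (x) x 90 mm wide (y), frame 8 mm thick, about 0.12 kg. Origin: centre of its underside; z out of its top face. The head end (+x) carries a grip rib between two locating holes; the steel field is towards -x. Centre of mass about 33 mm from the rib towards -x. Field with rows of round holes. Starts in the slicer.
- slicing_insert: GREEN food-slicer insert, a flat plate 120 mm long (x) x 90 mm wide (y), frame 8 mm thick, about 0.12 kg. Origin: centre of its underside; z out of its top face. The head end (+x) carries a grip rib between two locating holes; the steel field is towards -x. Centre of mass about 33 mm from the rib towards -x. Field with one slanting blade. Starts in the dock.
- grating_insert_grip (a point): orange insert: top centre of the grip rib, at x = +42, y = 0, z = +34 mm. The rib is 14 mm thick along x (pinch it across that), 34 mm long along y, flat-sided, and stands on the frame's top face (z = 8 to 34 mm). Keep fingertips 3 to 8 mm above the frame (z = 11 to 16 mm), or they catch on its end.
- slicing_insert_grip (a point): green insert: top centre of the grip rib, at x = +42, y = 0, z = +34 mm. The rib is 14 mm thick along x (pinch it across that), 34 mm long along y, flat-sided, and stands on the frame's top face (z = 8 to 34 mm). Keep fingertips 3 to 8 mm above the frame (z = 11 to 16 mm), or they catch on its end.
- slicer_deck: sloping deck of a white mandoline slicer, fixed; it rises 25 degrees. Origin: centre of the seat (55 mm above the worktop); x up the slope, z out of the deck. Seat: a pocket 139 (x) x 102 (y) mm, 7 mm deep, open in the middle, its sides about flush with a seated insert's top. Deck spans x -90 to +132, y -61 to +61 mm. A seated insert has this very position and axes.
- dock: flat grey storage dock, 140 mm (x) x 112 mm (y), fixed on the worktop. Origin: centre of its underside; z up. Its seat lies 16 mm above the worktop inside a rim 6 mm high (inside 128 x 100 mm). A seated insert has the dock's axes and its origin 16 mm above the dock's.
- free_worktop (a point): centre of a patch of bare worktop that is always free, in front of the cooktop and between slicer and tea tin, on the surface (fixed, invisible). An insert fits there lengthwise along the worktop's front edge, which runs about 107 degrees (anticlockwise, from above) from the robot's forward direction.
- grating_insert_hole_l (a point): centre of the 13 mm round through-hole at x = +42, y = +32 mm, at the underside (z = 0) of the orange insert
- grating_insert_hole_r (a point): centre of the 13 mm round through-hole at x = +42, y = -32 mm, at the underside (z = 0) of the orange insert
- slicing_insert_hole_l (a point): centre of the 13 mm round through-hole at x = +42, y = +32 mm, at the underside (z = 0) of the green insert
- slicing_insert_hole_r (a point): centre of the 13 mm round through-hole at x = +42, y = -32 mm, at the underside (z = 0) of the green insert
- deck_pin_l (a point): foot of the slicer deck's pin at x = +42, y = +32 mm, on the seat. The pin is 9 mm in diameter, stands 14 mm out of the seat along z, and tapers over its last 6 mm.
- deck_pin_r (a point): foot of the slicer deck's pin at x = +42, y = -32 mm, on the seat. The pin is 9 mm in diameter, stands 14 mm out of the seat along z, and tapers over its last 6 mm.
- dock_pin_l (a point): foot of the dock's pin at x = +42, y = +32 mm, on the seat. The pin is 9 mm in diameter, stands 14 mm out of the seat along z, and tapers over its last 6 mm.
- dock_pin_r (a point): foot of the dock's pin at x = +42, y = -32 mm, on the seat. The pin is 9 mm in diameter, stands 14 mm out of the seat along z, and tapers over its last 6 mm.
- tea_tin: square olive-green lidded tin, 87 x 87 x 110 mm; origin under its centre. A bystander.
- egg_timer: round cream kitchen timer with red top, 64 mm wide, 47 mm high; origin under its centre. A bystander.
- spice_jar: small spice jar with yellow cap, 42 mm wide, 96 mm high; origin under its centre. A bystander.

How it is judged:
By the outcome, as a careful person would: the job done as asked, in the order asked, and still so for the second after the job is handed in, with the robot touching nothing.
It also fails if it takes over 70 s, if anything falls off the work surface, if the arm or the gripper's body presses on something with over 40 N, if the wrist force passes 120 N, or if a joint passes its speed limit or range.

ROBOT

A 6-joint arm with a two-finger parallel gripper is mounted at the origin on a cart in front of the work surface, level with it; the furniture and walls round the work are solid. World frame = base frame: x ahead of the robot, y to its left, z up, the work surface at z = 0. Lengths are in mm, angles in rad, forces in N, time in s.
With the tool pointing down it reaches from about 300 to 775 mm from the base axis. Payload 14.6 kg.
Tool frame: the origin (TCP) lies at the very end of the fingers, on their centre line; the grasp point (between the pads) lies 19 mm behind it; z points along the fingers, y is the line along which they close (so a half turn about z gives the same grasp; the last joint's range is limited). The gripper opens to 94 mm and grips with 3 to 60 N. Pads are 16 mm wide; open, the fingers measure 119 mm over their backs; the gripper's body (75 mm by 177 mm) begins 78 mm behind the grasp point.
Start: joints at [1.077, 0.3, 1.521, -0, 1.321, -0.067], TCP at [227.674, 500.653, 174.546] pointing down, gripper open.
Joint ranges: [-3.03, 3.03], [-0.79, 2.21], [0.23, 2.52], [-1.04, 4.18], [0, 3.07], [-2.55, 2.55]. Speed limits (rad/s): [2.22, 2.22, 2.57, 3.14, 3.14, 3.14].

INTERFACE

Orientations are given as [roll, pitch, yaw] about the fixed x, y, z axes, in that order (R = Rz(yaw) Ry(pitch) Rx(roll)).
In Python, from cell import manip gives the robot as it stands.
- The arm moves only by the tool servo_tool, never from a script. Its argument "motion" is a list that holds one entry, the list of rows, each a list of 7 numbers: the shift along the world's x, y, z as a fraction of full scale, then the turn, a rotation vector about the world's x, y, z as a fraction of full scale, then the closure, from 0 (fully open) to 1 (shut). In form: [[[x, y, z, rx, ry, rz, gripper], ...]]. A call has 1 to 10 rows; each row is the pose to reach, as a shift and turn from the pose commanded when the call began, turning the shorter way round; what a row does not reach only later rows make up. Full scale, the value 1, is 0.5 m for a shift and pi rad for a turn. A row lasts 1/10 s, in which the tool goes at most 50 mm and 8.59 degrees, less where a joint would pass 70% of its speed; a pose out of reach is approached as far as the arm can. A call with a number of a shift or a turn outside -1 to 1 is refused whole. A call with a gripper value outside its range is refused whole. The fingers move at their own pace and stop on an object; "newtons" is the grip in N (left out, the last holds). Time passes only in rows, so rows that repeat a pose let the fingers close. It gives the time, the measured TCP pose, the force, the opening and the grip force at its end, in the units of the state.
- manip.read_state(): the state, without advancing time (a new reading comes with each control period).
- manip.camera(name): name is "side" or "top" or "wrist"; returns a dict with "frame" (400x640x3 uint8, red, green, blue), "range_z" (400x640 float32, mm along the optical axis (not along the pixel's ray), 0 where there is no reading), "vfov" (degrees; the focal length in pixels is half the picture's height over the tangent of half this angle, whatever the lens; pixels are square), "cx", "cy" (the principal point, pixels), "k1" (the pictures are not rectified: a ray, as slopes to the right and down, at radius r is drawn at 1 + k1 r^2 times it, then the intrinsics apply), "cam_to_world" (4x4, takes a point from camera to world coordinates). Camera axes: x right, y down, z forward; pixel columns grow to the right and rows downward; lengths in mm; the calibration is good to about 2 mm. A picture is of the moment at which its call begins.
- manip.sign_off(): hands the job in; it is judged then, once.
The state is a dict: "clock": time; "joints": joint angles; "qd": joint speeds; "effort": joint torques, N m; "eef_pos": TCP position; "eef_rot": TCP orientation; "wrist_force": force on the tool from outside, world axes, zero at the start; "moment": the same for the moment, N m; "finger_gap": finger opening in mm; "finger_force": force on a finger pad.
Only numpy, scipy, OpenCV 4.12 (cv2) and the standard library are available. Lean on these libraries where they do the work, as an engineer would, in place of code of your own. Each camera call takes 0.05 s, during which the arm holds its last target. There are 200 camera calls.

## Working session

There is one attempt and no reset: what is moved stays moved. The work goes in short steps, Python scripts to look and compute and a tool call to move; the robot and the scene stay as the last step left them, time stands still between calls to the robot, and variables do not carry over. Pictures are saved under pics/ and viewed, at most 10 in all, crops included, and the job is handed in when it is done.

Besides the shell and the picture viewer there is one more tool, called after "Emit:" as name(argument=value, ...) on one line, values as JSON. servo_tool: Moves the arm, as the interface text tells. Its arguments: {"type":"object","properties":{"motion":{"type":"array"},"newtons":{"type":"number"}},"required":["motion"]}

```bash
ls; mkdir -p pics; python3 - <<'E'
from cell import manip
import cv2,numpy as np
print(manip.read_state())
ims=[]
for n in("top","side"):
    c=manip.camera(n); np.savez(f"{n}0.npz",**c)
    cv2.imwrite(f"pics/{n}0.png",c["frame"][:,:,::-1]); print(n,c["vfov"],c["cx"],c["cy"],c["k1"],np.round(c["cam_to_world"],3).tolist())
E
```

```text
pics
{'clock': 0.0, 'joints': array([ 1.07742274e+00,  3.00468490e-01,  1.52155228e+00, -3.61729216e-05,
        1.32071771e+00, -6.66296621e-02]), 'qd': array([-4.68563312e-04, -6.31530613e-04, -5.40999852e-05, -1.07265143e-03,
       -8.79777682e-04,  1.03956221e-04]), 'effort': array([-2.38864442e-05, -5.31807768e+01, -3.52742743e+01,  7.08805863e-02,
        2.43749586e-02, -1.17202417e-04]), 'eef_pos': array([227.53856035, 500.40511108, 173.9999716 ]), 'eef_rot': array([-3.14044704e+00, -4.13298648e-05,  2.71485768e+00]), 'wrist_force': array([-0.12085606,  0.13999237, -0.7817898 ]), 'moment': array([ 0.00624913, -0.01737655, -0.00481255]), 'finger_force': 0.0, 'finger_gap': 94.20368114916835}
top 55.289426087645076 320.0599837991961 198.11139303526994 -0.044876511744268 [[0.02, -0.986, 0.168, 401.778], [-1.0, -0.022, -0.008, 154.386], [0.012, -0.168, -0.986, 1173.268], [0.0, 0.0, 0.0, 1.0]]
side 45.3946874617046 322.18686185047574 203.2885255252203 -0.09067835998752036 [[0.976, -0.096, 0.197, 344.029], [-0.219, -0.455, 0.863, -952.311], [0.007, -0.886, -0.465, 690.811], [0.0, 0.0, 0.0, 1.0]]
```

View pics/top0.png

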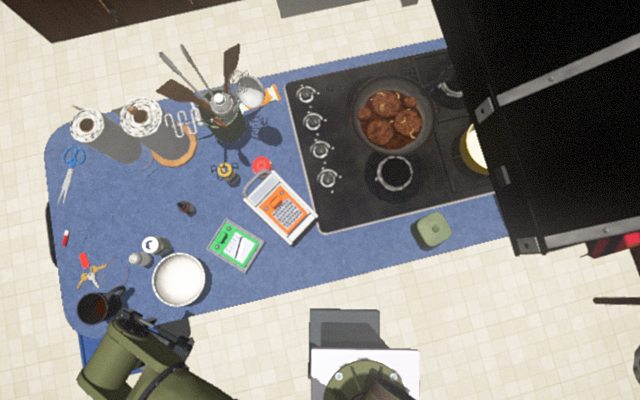

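View pics/side0.png

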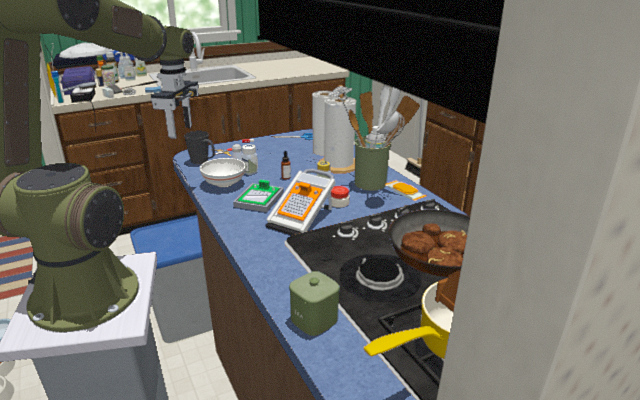

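The top view shows the green insert in its dock at about (236,245), with the grip at its upper-left end. The orange insert is in the deck at about (285,207), grip up-left. The tin is at (434,230), the red-topped timer at (262,163) and the yellow-capped jar at (226,172). The side view agrees: the deck rises away from the robot.

```bash
cat > h.py <<'E'
import numpy as np,cv2
def K(c):
    f=200/np.tan(np.radians(c["vfov"])/2); return f,float(c["cx"]),float(c["cy"]),float(c["k1"])
def slopes(c,uv):
    f,cx,cy,k=K(c); d=(np.atleast_2d(uv).astype(float)-[cx,cy])/f; s=d.copy()
    for _ in range(20): s=d/(1+k*(s**2).sum(1,keepdims=True))
    return s
def proj(c,P):
    f,cx,cy,k=K(c); T=c["cam_to_world"]; q=(np.atleast_2d(P)-T[:3,3])@T[:3,:3]
    s=q[:,:2]/q[:,2:]; return s*(1+k*(s**2).sum(1,keepdims=True))*f+[cx,cy]
def rays(c,uv):
    s=slopes(c,uv); T=c["cam_to_world"]; return T[:3,3],np.c_[s,np.ones(len(s))]@T[:3,:3].T
def onplane(c,uv,p0,n):
    o,d=rays(c,uv); n=np.asarray(n,float); return o+d*(((np.asarray(p0)-o)@n)/(d@n))[:,None]
def cloud(c,m):
    v,u=np.nonzero(m&(c["range_z"]>0)); o,d=rays(c,np.c_[u,v]); return o+d*c["range_z"][v,u][:,None]
def hue(c,lo,hi,s=110,v=60):
    h=cv2.cvtColor(np.ascontiguousarray(c["frame"]),cv2.COLOR_RGB2HSV); return cv2.inRange(h,(lo,s,v),(hi,255,255))>0
def blob(m,near):
    n,l,st,ce=cv2.connectedComponentsWithStats(m.astype(np.uint8)); ok=[i for i in range(1,n) if st[i,4]>60]
    return l==min(ok,key=lambda i:np.hypot(*(ce[i]-near)))
E
python3 - <<'E'
from h import *
for n,near in(("top",dict(o=(288,210),g=(236,245))),("side",dict(o=(298,205),g=(258,195)))):
    c=dict(np.load(n+"0.npz"))
    for k,(lo,hi) in dict(o=(8,20),g=(60,85)).items():
        m=blob(hue(c,lo,hi,120),near[k]); P=cloud(c,m)
        print(n,k,m.sum(),"mean",P.mean(0).round(1),"zpct",np.percentile(P[:,2],[2,10,50,90,98]).round(1))
        r=cv2.minAreaRect(np.argwhere(m)[:,::-1].astype(np.float32)); b=cv2.boxPoints(r); print(" box px",b.round(1).tolist())
        # plane fit robust
        Q=P
        for _ in range(8):
            ce=np.median(Q,0) if _==0 else Q.mean(0); nn=np.linalg.svd(Q-Q.mean(0),full_matrices=0)[2][2]; nn*=np.sign(nn[2]); d=(P-Q.mean(0))@nn; Q=P[np.abs(d)<max(3,12-2*_)]
        print(" plane n",nn.round(3),"tilt",np.degrees(np.arccos(nn[2])).round(2),"az of upslope",np.degrees(np.arctan2(-nn[1],-nn[0])).round(1),"c",Q.mean(0).round(1),len(Q))
        X=onplane(c,b,Q.mean(0),nn); print(" box3d",X.round(0).tolist(),[np.linalg.norm(X[i]-X[i-1]).round(1) for i in range(4)])
E
```

```text
top o 565 mean [561.  260.2  71.7] zpct [ 37.6  40.3  75.3  99.9 106.4]
 box px [[259.5, 206.5], [280.0, 186.0], [307.5, 213.5], [287.0, 234.0]]
 plane n [-0.285 -0.31   0.907] tilt 24.87 az of upslope 47.4 c [558.3 256.2  66. ] 411
 box3d [[558.0, 319.0, 87.0], [620.0, 262.0, 87.0], [547.0, 181.0, 37.0], [485.0, 241.0, 38.0]] [np.float64(118.0), np.float64(83.5), np.float64(119.2), np.float64(86.3)]
top g 462 mean [457.9 410.7  26.8] zpct [18.7 21.  24.2 47.  51. ]
 box px [[210.3000030517578, 246.8000030517578], [225.60000610351562, 222.10000610351562], [258.6000061035156, 242.5], [243.3000030517578, 267.29998779296875]]
 plane n [-0.001  0.002  1.   ] tilt 0.13 az of upslope -51.4 c [456.1 406.9  23.8] 327
 box3d [[442.0, 470.0, 24.0], [518.0, 428.0, 24.0], [459.0, 326.0, 24.0], [384.0, 368.0, 24.0]] [np.float64(117.3), np.float64(86.2), np.float64(118.5), np.float64(85.4)]
side o 542 mean [557.6 250.8  67.6] zpct [ 34.5  37.9  72.5  94.8 104.2]
 box px [[276.29998779296875, 211.89999389648438], [299.3999938964844, 174.89999389648438], [322.3999938964844, 189.1999969482422], [299.20001220703125, 226.3000030517578]]
 plane n [-0.291 -0.31   0.905] tilt 25.14 az of upslope 46.8 c [555.3 245.8  61.8] 358
 box3d [[483.0, 239.0, 36.0], [569.0, 341.0, 99.0], [620.0, 256.0, 86.0], [535.0, 163.0, 27.0]] [np.float64(93.4), np.float64(147.4), np.float64(100.2), np.float64(140.1)]
side g 313 mean [453.5 401.5  27. ] zpct [16.6 20.7 23.7 42.5 49.7]
 box px [[237.5, 199.5], [263.5, 173.5], [279.0, 189.0], [253.0, 215.0]]
 plane n [ 0.001 -0.     1.   ] tilt 0.05 az of upslope 146.1 c [451.  389.8  23.2] 201
 box3d [[380.0, 366.0, 23.0], [480.0, 543.0, 23.0], [515.0, 412.0, 23.0], [417.0, 259.0, 23.0]] [np.float64(113.4), np.float64(203.1), np.float64(135.0), np.float64(181.8)]
```

```bash
python3 - <<'E'
from cell import manip
from h import *
from scipy.spatial.transform import Rotation as R
w=manip.camera("wrist"); s=manip.read_state()
Rt=R.from_euler("xyz",s["eef_rot"]).as_matrix(); T=w["cam_to_world"]
print("cam in tool pos",(Rt.T@(T[:3,3]-s["eef_pos"])).round(1),"rot",(Rt.T@T[:3,:3]).round(3).tolist(),w["vfov"],w["k1"])
c=dict(np.load("top0.npz"))
# blue worktop boundary on z=0
m=hue(c,105,125,90,50)
for u in range(310,420,10):
    v=np.nonzero(m[180:330,u])[0]+180
    if len(v): print(u,v.min(),v.max(),onplane(c,[(u,v.min()),(u,v.max())],[0,0,0],[0,0,1]).round(0)[:,:2].tolist())
tin=blob(hue(c,30,45,60,40),(434,230)); P=cloud(c,tin); print("tin",P.mean(0),P.min(0),P.max(0))
cv2.imwrite("pics/crop1.png",cv2.resize(c["frame"][150:310,190:470,::-1],None,fx=2.8,fy=2.8,interpolation=cv2.INTER_CUBIC))
for nm,uv in dict(timer=(262,163),jar=(226,172)).items():
    mm=np.zeros((400,640),bool); mm[uv[1]-3:uv[1]+4,uv[0]-3:uv[0]+4]=1; print(nm,np.median(cloud(c,mm),0).round(0))
E
```

```text
cam in tool pos [  74.6   -0.4 -210.4] rot [[0.001, -0.966, -0.257], [1.0, 0.001, 0.001], [-0.001, -0.257, 0.966]] 66.83997108950562 -0.04463146830132838
350 232 232 [[498.0, 50.0], [498.0, 50.0]]
370 226 226 [[518.0, -11.0], [518.0, -11.0]]
380 223 224 [[527.0, -43.0], [524.0, -42.0]]
tin [89.36719569 41.2083605  13.38533067] [ 41.69846824 -36.95209454   5.22591064] [123.27171494 113.48828083  53.56955625]
timer [698. 323.  47.]
jar [655. 419.  96.]
```

View pics/crop1.png

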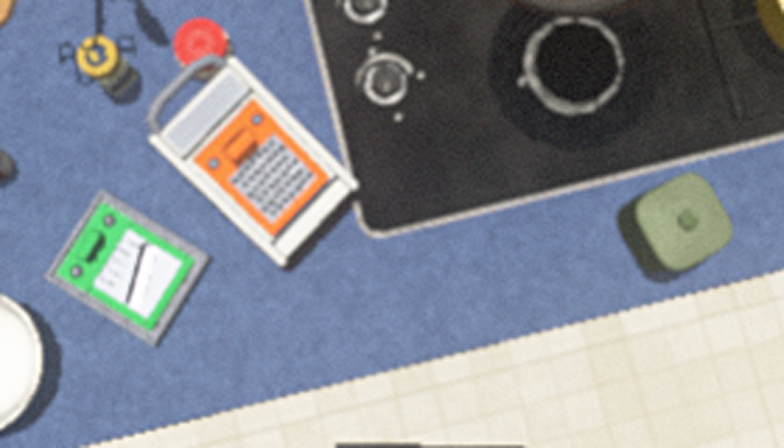

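Crop (scale 2.8, origin (190,150)): the cooktop corner is at (375,235) and the front edge runs (85,447) to (784,272). The bare strip between slicer and tin is centred near (485,278), and all four insert holes show their pins. I'll work out the pre-grasp over the deck.

```bash
cat >> h.py <<'E'
from scipy.spatial.transform import Rotation as R
def frame(az,tilt):
    a,t=np.radians([az,tilt]); x=np.array([np.cos(t)*np.cos(a),np.cos(t)*np.sin(a),np.sin(t)]); y=np.array([-np.sin(a),np.cos(a),0]); return np.c_[x,y,np.cross(x,y)]
def tool(F): # tool rot for pinching an insert with axes F
    return np.c_[F[:,1],F[:,0],-F[:,2]]
def move(s,p,Rg):
    Rc=R.from_euler("xyz",s["eef_rot"]).as_matrix(); rv=R.from_matrix(Rg@Rc.T).as_rotvec(); d=np.asarray(p)-s["eef_pos"]
    print("shift",(d/500).round(4).tolist(),"turn",(rv/np.pi).round(4).tolist(),"mm",np.linalg.norm(d).round(1),"deg",np.degrees(np.linalg.norm(rv)).round(2))
E
python3 - <<'E'
from cell import manip
from h import *
c=dict(np.load("top0.npz"))
cr=np.array([(485,278),(485,345),(485,212),(375,235),(85,447),(784,272),(355,185),(285,262),(630,240)])/2.8+[190,150]
X=onplane(c,cr,[0,0,0],[0,0,1]); print(X.round(0)[:,:2].tolist(), np.degrees(np.arctan2(*(X[4]-X[5])[[1,0]])))
F=frame(47.3,25); O=np.array([554.8,253.3,55])
g=O+F@[42,0,13.5]; print("grip",g.round(1)); s=manip.read_state()
move(s,g+F[:,2]*110,tool(F))
E
```

```text
[[446.0, 9.0], [374.0, 9.0], [518.0, 10.0], [490.0, 130.0], [258.0, 435.0], [458.0, -322.0], [545.0, 153.0], [459.0, 228.0], [490.0, -151.0]] 104.8437211051952
grip [576.7 277.1  85. ]
shift [0.6353, -0.5151, 0.0211] turn [0.1164, -0.0773, -0.0998] mm 409.1 deg 30.91
```

Emit:
servo_tool(motion=[[[0.6353,-0.5151,0.0211,0.1164,-0.0773,-0.0998,0.5],[0.6353,-0.5151,0.0211,0.1164,-0.0773,-0.0998,0.5],[0.6353,-0.5151,0.0211,0.1164,-0.0773,-0.0998,0.5],[0.6353,-0.5151,0.0211,0.1164,-0.0773,-0.0998,0.5],[0.6353,-0.5151,0.0211,0.1164,-0.0773,-0.0998,0.5],[0.6353,-0.5151,0.0211,0.1164,-0.0773,-0.0998,0.5],[0.6353,-0.5151,0.0211,0.1164,-0.0773,-0.0998,0.5],[0.6353,-0.5151,0.0211,0.1164,-0.0773,-0.0998,0.5],[0.6353,-0.5151,0.0211,0.1164,-0.0773,-0.0998,0.5],[0.6353,-0.5151,0.0211,0.1164,-0.0773,-0.0998,0.5]]])

```text
clock: 1.15
eef_pos: [546.0, 242.0, 184.5]
eef_rot: [2.705, -0.001, 2.394]
wrist_force: [-0.3, -0.1, -0.4]
finger_gap: 47.2
finger_force: 0.0
```

Emit:
servo_tool(motion=[[[0,0,0,0,0,0,0.5],[0,0,0,0,0,0,0.5],[0,0,0,0,0,0,0.5]]])

```text
clock: 1.45
eef_pos: [544.5, 244.2, 185.3]
eef_rot: [2.704, 0.0, 2.398]
wrist_force: [0.3, 0.0, -0.7]
finger_gap: 46.8
finger_force: 0.0
```

```bash
python3 - <<'E'
from cell import manip
from h import *
s=manip.read_state(); print(s["clock"],s["eef_pos"],s["finger_gap"])
F=frame(47.3,25); O=np.array([554.8,253.3,55]); move(s,O+F@[42,0,123.5],tool(F))
c=manip.camera("wrist"); np.savez("w1.npz",**c); cv2.imwrite("pics/w1.png",c["frame"][:,:,::-1])
m=blob(hue(c,6,20,130),(320,200)); P=cloud(c,m); print(m.sum())
loc=(P-O)@F; print(np.percentile(loc,[1,50,99],axis=0).round(1))
E
```

```text
1.45 [544.50953074 244.15385976 185.32344062] 46.84679066743565
shift [0.0014, -0.0025, -0.0013] turn [-0.0002, 0.0003, -0.0005] mm 1.6 deg 0.11
3667
[[-59.  -42.4   7.5]
 [ 26.7   3.8   9.6]
 [ 56.1  43.6  36.3]]
```

View pics/w1.png

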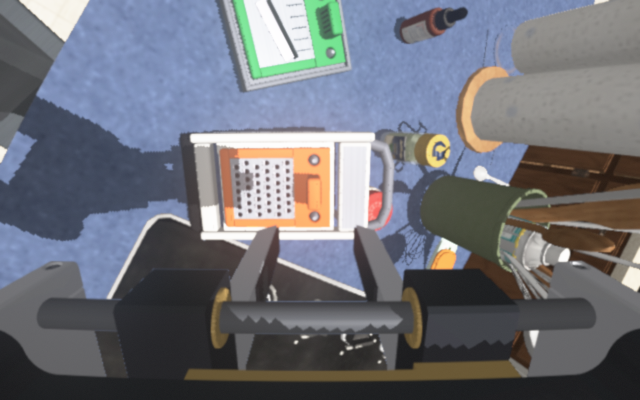

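The wrist view shows the orange insert at (220..332, 148..229), its pins at (314,160) and (315,217), and the rib at (315,190). I'll measure it in the deck frame.

```bash
cat >> h.py <<'E'
def measure(c,lo,hi,near,O,F,smin=120):
    "local-frame pose of a coloured insert near guess (O,F): outline from mask at frame top z=8; rib from depth; holes"
    m=blob(hue(c,lo,hi,smin),near)
    cn=max(cv2.findContours(m.astype(np.uint8),cv2.RETR_EXTERNAL,cv2.CHAIN_APPROX_NONE)[0],key=cv2.contourArea)[:,0]
    L=(onplane(c,cn,O+8*F[:,2],F[:,2])-O)@F
    r=cv2.minAreaRect(L[:,:2].astype(np.float32)); print("outline centre",np.round(r[0],1),"size",np.round(r[1],1),"ang",round(r[2],2))
    x,y=L[:,0],L[:,1]
    for nm,(a,b,k) in dict(ymin=(x,y,-1),ymax=(x,y,1),xmin=(y,x,-1),xmax=(y,x,1)).items():
        e=k*np.percentile(k*b,90); ok=(np.abs(b-e)<4)&(np.abs(a-a.mean())<(35 if a is y else 45)); p=np.polyfit(a[ok],b[ok],1); print(nm,"edge",(np.polyval(p,r[0][0 if a is x else 1])).round(1),"slope deg",np.degrees(np.arctan(p[0])).round(2),ok.sum())
    P=(cloud(c,m)-O)@F; q=P[P[:,2]>30]; print("rib top n",len(q),"range",np.percentile(q,[3,97],axis=0).round(1).tolist(),"mid",(np.percentile(q,[3,97],axis=0).mean(0)).round(1))
    full=np.zeros(m.shape,np.uint8); cv2.drawContours(full,[cn[:,None]],-1,1,-1)
    n,l,st,ce=cv2.connectedComponentsWithStats(((full>0)&~m).astype(np.uint8))
    for i in range(1,n):
        if 15<st[i,4]<600: print(" hole px",ce[i].round(1),st[i,4],"at z8:",((onplane(c,ce[i],O+8*F[:,2],F[:,2])-O)@F).round(1)[0,:2])
E
python3 - <<'E'
from h import *
c=dict(np.load("w1.npz")); F=frame(47.3,25); O=np.array([554.8,253.3,55])
measure(c,4,22,(285,190),O,F,110)
P=(cloud(c,blob(hue(c,4,22,110),(285,190)))-O)@F; q=P[(P[:,2]<16)&(P[:,2]>3)]; A=np.c_[q[:,:2],np.ones(len(q))]; print("plane z",np.linalg.lstsq(A,q[:,2],rcond=None)[0].round(4))
t=dict(np.load("top0.npz")); measure(t,4,22,(288,210),O,F,110)
measure(t,60,85,(236,245),np.array([450.8,398,16]),frame(60,0),110)
E
```

```text
outline centre [-2.5 -0.4] size [117.2  89.5] ang 0.7
ymin edge -43.2 slope deg -0.67 78
ymax edge 43.8 slope deg 0.84 84
xmin edge -60.0 slope deg -0.03 62
xmax edge 56.2 slope deg -0.7 62
rib top n 449 range [[33.6, -15.4, 31.7], [47.0, 16.0, 36.7]] mid [40.3  0.3 34.2]
 hole px [313.6 159.4] 92 at z8: [40.2 32.4]
 hole px [314.2 215.8] 72 at z8: [ 40.9 -31.5]
plane z [2.300e-03 3.500e-03 9.356e+00]
outline centre [ 0.9 -0.6] size [120.2  87.8] ang 0.58
ymin edge -42.7 slope deg 0.35 22
ymax edge 42.3 slope deg -0.57 21
xmin edge -58.1 slope deg -1.76 17
xmax edge 59.4 slope deg -0.95 18
rib top n 58 range [[33.8, -15.7, 30.8], [48.2, 16.1, 38.4]] mid [41.   0.2 34.6]
 hole px [286.8 213.3] 549 at z8: [-13.4  -0. ]
outline centre [-0.6  0.3] size [118.6  87. ] ang 0.1
ymin edge -41.8 slope deg 0.08 25
ymax edge 42.7 slope deg 0.12 25
xmin edge -58.4 slope deg 0.54 21
xmax edge 57.3 slope deg -0.33 20
rib top n 50 range [[34.6, -14.6, 30.6], [48.0, 14.4, 38.0]] mid [41.3 -0.1 34.3]
 hole px [223.8 238.6] 16 at z8: [36.8  1.8]
```

```bash
python3 - <<'E'
from cell import manip
from h import *
F=frame(47.3,25); O=np.array([554.8,253.3,55]); s=manip.read_state(); move(s,O+F@[41.2,.2,14],tool(F))
E
```

```text
shift [0.0626, 0.065, -0.2005] turn [-0.0002, 0.0003, -0.0004] mm 110.0 deg 0.1
```

Emit:
servo_tool(motion=[[[0.025,0.026,-0.08,0,0,0,0.5],[0.045,0.047,-0.145,0,0,0,0.5],[0.055,0.057,-0.176,0,0,0,0.5],[0.0605,0.0627,-0.1935,0,0,0,0.5],[0.0626,0.065,-0.2005,0,0,0,0.5],[0.0626,0.065,-0.2005,0,0,0,0.5],[0.0626,0.065,-0.2005,0,0,0,0.5],[0.0626,0.065,-0.2005,0,0,0,0.5]]])

```text
clock: 2.3
eef_pos: [576.9, 275.6, 85.9]
eef_rot: [2.703, 0.001, 2.396]
wrist_force: [-0.4, 0.6, -0.7]
finger_gap: 47.0
finger_force: 0.0
```

Emit:
servo_tool(motion=[[[0,0,0,0,0,0,0.7],[0,0,0,0,0,0,0.8],[0,0,0,0,0,0,0.85],[0,0,0,0,0,0,0.9],[0,0,0,0,0,0,1],[0,0,0,0,0,0,1],[0,0,0,0,0,0,1],[0,0,0,0,0,0,1]]], newtons=15)

```text
clock: 3.1
eef_pos: [576.6, 275.6, 84.8]
eef_rot: [2.704, 0.0, 2.396]
wrist_force: [-0.1, -0.7, 0.6]
finger_gap: 0.7
finger_force: 0.0
```

```bash
python3 - <<'E'
from cell import manip
from h import *
F=frame(47.3,25); O=np.array([554.8,253.3,55]); s=manip.read_state(); print(s["clock"],((s["eef_pos"]-O)@F).round(2),s["wrist_force"].round(1),s["finger_gap"],s["finger_force"]); move(s,O+F@[41.2,.2,14],tool(F))
E
```

```text
3.1 [40.89 -0.91 13.86] [-0.1 -0.7  0.6] 0.674663017693413 0.0
shift [-0.0013, 0.0018, 0.0005] turn [-0.0002, 0.0002, 0.0001] mm 1.2 deg 0.05
```

The fingers closed on nothing, so I'll look.

```bash
python3 - <<'E'
from cell import manip
from h import *
c=manip.camera("wrist"); np.savez("w2.npz",**c); d=manip.camera("side"); np.savez("s2.npz",**d)
a=cv2.resize(c["frame"][60:400,120:520],None,fx=1,fy=1); b=cv2.resize(d["frame"][120:240,240:380],None,fx=2.833,fy=2.833)
cv2.imwrite("pics/m2.png",np.hstack([a,b[:340]])[:,:,::-1]); print(a.shape,b.shape)
E
```

```text
(340, 400, 3) (340, 397, 3)
```

View pics/m2.png

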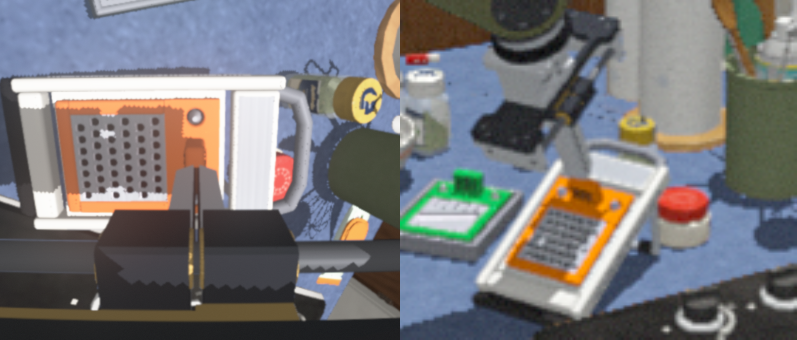

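```bash
python3 - <<'E'
from h import *
F=frame(47.3,25); O=np.array([554.8,253.3,55])
c=dict(np.load("w2.npz")); 
for v in range(185,262,8):
    u=np.arange(300,340,5); mm=[((cloud(c,(np.arange(400)[:,None]==v)&(np.arange(640)[None]==k))-O)@F).round(0).tolist() for k in u]; print(v,[x[0] if x else None for x in mm])
q=[O+F@p for p in([42,0,34],[42,17,34],[42,-17,34],[40.9,-.9,13.9])]; print("proj",proj(c,q).round(0).tolist())
d=dict(np.load("s2.npz")); print("side proj",proj(d,q).round(0).tolist())
P=cloud(d,np.ones((400,640),bool)); L=(P-O)@F; k=(np.abs(L[:,0]-42)<40)&(np.abs(L[:,1])<50)&(L[:,2]>37)&(L[:,2]<60); print("side cloud 37-60",k.sum(),np.percentile(L[k],[3,50,97],axis=0).round(0))
k=(np.abs(L[:,0]-42)<15)&(np.abs(L[:,1])<40)&(L[:,2]>16)&(L[:,2]<37);print(np.percentile(L[k],[3,50,97],axis=0).round(0))
E
```

```text
185 [[29.0, 26.0, 10.0], [33.0, 26.0, 9.0], [37.0, 26.0, 10.0], [40.0, 25.0, 6.0], [44.0, 26.0, 9.0], [47.0, 26.0, 10.0], [51.0, 26.0, 10.0], [55.0, 27.0, 11.0]]
193 [[29.0, 20.0, 10.0], [33.0, 21.0, 11.0], [36.0, 20.0, 9.0], [40.0, 20.0, 8.0], [44.0, 20.0, 10.0], [47.0, 20.0, 9.0], [51.0, 20.0, 9.0], [55.0, 20.0, 9.0]]
201 [[29.0, 14.0, 10.0], [33.0, 14.0, 10.0], [37.0, 17.0, 19.0], [40.0, 17.0, 19.0], [44.0, 17.0, 20.0], [47.0, 14.0, 10.0], None, [55.0, 14.0, 10.0]]
209 [[29.0, 8.0, 9.0], [33.0, 14.0, 29.0], [37.0, 16.0, 35.0], [40.0, 16.0, 36.0], [43.0, 16.0, 35.0], [47.0, 15.0, 32.0], [51.0, 8.0, 10.0], [55.0, 8.0, 9.0]]
217 [[29.0, 2.0, 9.0], [34.0, 10.0, 33.0], [37.0, 11.0, 36.0], [40.0, 11.0, 36.0], [43.0, 11.0, 36.0], [47.0, 10.0, 34.0], [51.0, 2.0, 9.0], [55.0, 2.0, 10.0]]
225 [[29.0, -4.0, 10.0], [34.0, 4.0, 34.0], [37.0, 5.0, 35.0], [40.0, 5.0, 35.0], [44.0, 5.0, 35.0], [47.0, 4.0, 34.0], [51.0, -5.0, 9.0], [55.0, -5.0, 9.0]]
233 [[31.0, 8.0, 58.0], [34.0, 9.0, 59.0], [37.0, 8.0, 58.0], [40.0, 7.0, 55.0], [43.0, 8.0, 58.0], [46.0, 8.0, 58.0], [49.0, 8.0, 58.0], [52.0, 9.0, 59.0]]
241 [[32.0, 9.0, 72.0], [35.0, 9.0, 72.0], [38.0, 9.0, 72.0], [40.0, 8.0, 68.0], [43.0, 9.0, 71.0], [46.0, 9.0, 72.0], [48.0, 9.0, 72.0], [51.0, 9.0, 72.0]]
249 [[33.0, 9.0, 83.0], [35.0, 9.0, 83.0], [38.0, 9.0, 82.0], [40.0, 7.0, 79.0], [43.0, 9.0, 83.0], [45.0, 9.0, 81.0], [48.0, 9.0, 82.0], [50.0, 9.0, 82.0]]
257 [[33.0, 9.0, 91.0], None, [38.0, 9.0, 91.0], [40.0, 7.0, 87.0], [43.0, 7.0, 88.0], [45.0, 9.0, 91.0], [47.0, 9.0, 91.0], [50.0, 8.0, 90.0]]
proj [[318.0, 231.0], [318.0, 207.0], [318.0, 254.0], [316.0, 222.0]]
side proj [[304.0, 183.0], [299.0, 182.0], [310.0, 185.0], [306.0, 188.0]]
side cloud 37-60 24 [[ 27. -12.  43.]
 [ 36. -10.  55.]
 [ 50.   8.  59.]]
[[ 30. -18.  17.]
 [ 34.  -6.  30.]
 [ 45.  14.  36.]]
```

```bash
python3 - <<'E'
from h import *
F=frame(47.3,25); O=np.array([554.8,253.3,55])
for n,tcp in(("w1",[544.5,244.15,185.3]),("w2",[576.6,275.6,84.8])):
    c=dict(np.load(n+".npz")); T=tool(F)
    L=(cloud(c,np.ones((400,640),bool))-tcp)@T
    for lim in (30,):
        k=(np.abs(L[:,0])<lim)&(np.abs(L[:,1])<62)&(L[:,2]>-90)&(L[:,2]<40)
        h,e=np.histogram(L[k][:,2],bins=np.arange(-90,41,10)); print(n,list(zip(e[:-1].astype(int),h)))
        for a in range(-80,20,10):
            q=L[k&(L[:,2]>=a)&(L[:,2]<a+10)]
            if len(q): print("  z",a,"x",np.percentile(q[:,0],[5,50,95]).round(0),"y",np.percentile(q[:,1],[5,25,75,95]).round(0))
E
```

```text
w1 [(np.int64(-90), np.int64(816)), (np.int64(-80), np.int64(673)), (np.int64(-70), np.int64(541)), (np.int64(-60), np.int64(470)), (np.int64(-50), np.int64(381)), (np.int64(-40), np.int64(207)), (np.int64(-30), np.int64(0)), (np.int64(-20), np.int64(0)), (np.int64(-10), np.int64(0)), (np.int64(0), np.int64(0)), (np.int64(10), np.int64(0)), (np.int64(20), np.int64(0)), (np.int64(30), np.int64(0))]
  z -80 x [-5.  9. 10.] y [-34. -27.  26.  33.]
  z -70 x [-5.  9. 10.] y [-34. -26.  26.  33.]
  z -60 x [-5.  9. 10.] y [-33. -26.  26.  33.]
  z -50 x [-5.  9. 10.] y [-33. -27.  26.  33.]
  z -40 x [-6.  8. 10.] y [-30. -24.  24.  30.]
w2 [(np.int64(-90), np.int64(554)), (np.int64(-80), np.int64(449)), (np.int64(-70), np.int64(386)), (np.int64(-60), np.int64(271)), (np.int64(-50), np.int64(259)), (np.int64(-40), np.int64(118)), (np.int64(-30), np.int64(346)), (np.int64(-20), np.int64(150)), (np.int64(-10), np.int64(72)), (np.int64(0), np.int64(9370)), (np.int64(10), np.int64(430)), (np.int64(20), np.int64(0)), (np.int64(30), np.int64(0))]
  z -80 x [ 8. 10. 10.] y [-11.  -6.   6.  11.]
  z -70 x [ 8. 10. 10.] y [-11.  -6.   6.  11.]
  z -60 x [ 8. 10. 10.] y [-11.  -6.   6.  11.]
  z -50 x [ 8.  9. 10.] y [-10.  -6.   6.  11.]
  z -40 x [ 8.  9. 10.] y [-7. -3.  4.  9.]
  z -30 x [ 5. 11. 17.] y [-6. -4.  3.  5.]
  z -20 x [ 5. 17. 18.] y [-7. -6.  4.  7.]
  z -10 x [15. 18. 18.] y [-6. -3.  4.  6.]
  z 0 x [-26.   5.  28.] y [-57. -38.  36.  54.]
  z 10 x [-24.   7.  28.] y [11. 19. 22. 27.]
```

```bash
python3 - <<'E'
from h import *
F=frame(47.3,25); T=tool(F)
for n,tcp in(("w1",[544.5,244.15,185.3]),("w2",[576.6,275.6,84.8])):
    c=dict(np.load(n+".npz")); L=(cloud(c,np.ones((400,640),bool))-tcp)@T
    k=(np.abs(L[:,0])<12)&(np.abs(L[:,1])<40)&(L[:,2]>-46)&(L[:,2]<-22)
    print(n,np.histogram(L[k][:,2],bins=np.arange(-46,-22,1))[0].tolist())
# side view s2: dark/grey fingertip in tool frame
c=dict(np.load("s2.npz")); L=(cloud(c,np.ones((400,640),bool))-[576.6,275.6,84.8])@T
k=(np.abs(L[:,0])<14)&(np.abs(L[:,1])<20)&(L[:,2]>-60)&(L[:,2]<5); print("side",np.histogram(L[k][:,2],bins=np.arange(-60,6,3))[0].tolist())
E
```

```text
w1 [34, 39, 43, 41, 32, 31, 38, 25, 39, 16, 20, 28, 19, 11, 11, 0, 0, 0, 0, 0, 0, 0, 0]
w2 [25, 30, 22, 24, 28, 23, 23, 20, 14, 23, 11, 9, 9, 7, 2, 0, 0, 0, 0, 0, 0, 0, 5]
side [6, 8, 8, 10, 9, 5, 7, 2, 3, 3, 0, 1, 12, 12, 13, 6, 5, 3, 5, 7, 7]
```

The physical fingertips sit about 31 mm short of the reported TCP. The wrist depth, the side view and the empty closing all say so, and the tips were above the rib. I'll open and go about 30.5 mm further along the deck normal.

Emit:
servo_tool(motion=[[[0,0,0,0,0,0,0.55],[0,0,0,0,0,0,0.55],[0,0,0,0,0,0,0.55],[0,0,0,0,0,0,0.55],[0,0,0,0,0,0,0.55]]])

```text
clock: 3.7
eef_pos: [576.6, 275.6, 84.9]
eef_rot: [2.704, 0.0, 2.396]
wrist_force: [-0.0, 0.4, -1.3]
finger_gap: 36.8
finger_force: 0.0
```

Emit:
servo_tool(motion=[[[0.006,0.0075,-0.02,0,0,0,0.55],[0.0105,0.0135,-0.036,0,0,0,0.55],[0.0138,0.0178,-0.047,0,0,0,0.55],[0.0155,0.02,-0.0525,0,0,0,0.55],[0.0162,0.0208,-0.055,0,0,0,0.55],[0.0162,0.0208,-0.055,0,0,0,0.55],[0.0162,0.0208,-0.055,0,0,0,0.55]]])

```text
clock: 4.4
eef_pos: [584.8, 286.0, 57.6]
eef_rot: [2.704, 0.0, 2.396]
wrist_force: [0.9, -0.2, 0.6]
finger_gap: 42.6
finger_force: 0.0
```

Emit:
servo_tool(motion=[[[0,0,0,0,0,0,0.7],[0,0,0,0,0,0,0.8],[0,0,0,0,0,0,0.85],[0,0,0,0,0,0,0.9],[0,0,0,0,0,0,1],[0,0,0,0,0,0,1],[0,0,0,0,0,0,1]]], newtons=15)

```text
clock: 5.1
eef_pos: [584.7, 285.9, 57.4]
eef_rot: [2.705, 0.0, 2.396]
wrist_force: [-1.6, -1.7, 1.9]
finger_gap: 13.8
finger_force: 15.0
```

```bash
python3 - <<'E'
from cell import manip
from h import *
F=frame(47.3,25); O=np.array([554.8,253.3,55]); s=manip.read_state(); print(s["clock"],((s["eef_pos"]-O)@F).round(2),(s["wrist_force"]@F).round(1),s["moment"].round(2),s["finger_gap"],s["finger_force"],s["eef_pos"],s["eef_rot"])
E
```

```text
5.1 [ 41.13   0.15 -16.54] [-1.3 -0.   2.7] [-0.39  0.35  0.07] 13.770718111779036 14.998591393232346 [584.71194885 285.93326558  57.38735926] [2.70453151e+00 5.47586501e-05 2.39616142e+00]
```

Gripped (gap 13.8 mm). I'll firm the grip, lift along the normal and look at the numbers.

Emit:
servo_tool(motion=[[[0,0,0,0,0,0,1],[0,0,0,0,0,0,1],[-0.005,-0.0055,0.016,0,0,0,1],[-0.0143,-0.0155,0.0453,0,0,0,1],[-0.0287,-0.0311,0.0906,0,0,0,1],[-0.043,-0.0466,0.136,0,0,0,1],[-0.043,-0.0466,0.2,0,0,0,1],[-0.043,-0.0466,0.2,0,0,0,1]]], newtons=40)

```text
clock: 5.9
eef_pos: [564.7, 263.0, 162.4]
eef_rot: [2.699, 0.004, 2.396]
wrist_force: [-0.6, 0.7, -2.2]
finger_gap: 13.9
finger_force: 40.0
```

```bash
python3 - <<'E'
from cell import manip
from h import *
s=manip.read_state(); print(s["wrist_force"],s["moment"],s["finger_gap"])
W=frame(107,0); G=np.array([446,9,0])+W@[41.1,.2,0]; move(s,G+[0,0,40],tool(W)); print(G)
c=manip.camera("side"); np.savez("s3.npz",**c)
cv2.imwrite("pics/s3.png",cv2.resize(c["frame"][60:300,180:460,::-1],None,fx=2.4,fy=2.4))
E
```

```text
[-0.58630491  0.65144913 -2.15342745] [-0.19223604  0.15526774  0.01738078] 13.903482039690715
shift [-0.2618, -0.4294, -0.2449] turn [-0.1436, 0.034, 0.326] mm 279.7 deg 64.4
[433.79226198  48.24565113   0.        ]
```

View pics/s3.png

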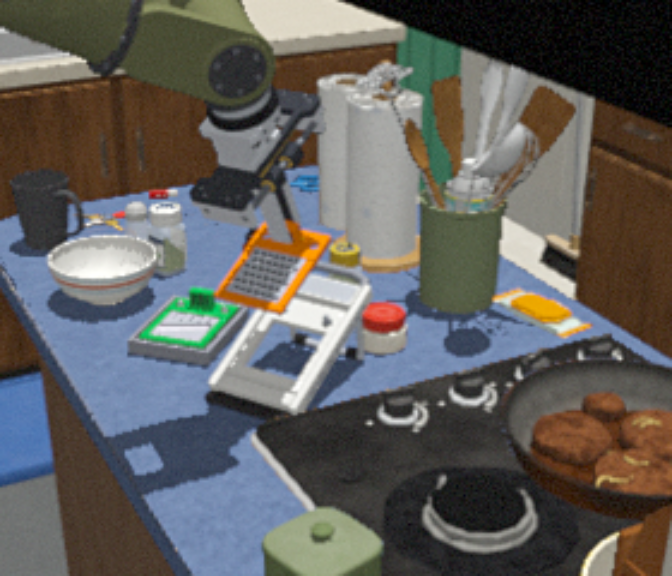

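The picture shows the orange insert in the grip at (275,265), clear of the empty deck. Next I carry it to the free patch.

Emit:
servo_tool(motion=[[[-0.06,-0.1,0,-0.03,0.007,0.065,1],[-0.13,-0.21,0,-0.06,0.014,0.13,1],[-0.2,-0.32,-0.03,-0.09,0.021,0.2,1],[-0.25,-0.41,-0.08,-0.12,0.028,0.27,1],[-0.2618,-0.4294,-0.14,-0.1436,0.034,0.326,1],[-0.2618,-0.4294,-0.2,-0.1436,0.034,0.326,1],[-0.2618,-0.4294,-0.2449,-0.1436,0.034,0.326,1],[-0.2618,-0.4294,-0.2449,-0.1436,0.034,0.326,1],[-0.2618,-0.4294,-0.2449,-0.1436,0.034,0.326,1],[-0.2618,-0.4294,-0.2449,-0.1436,0.034,0.326,1]]])

```text
clock: 6.95
eef_pos: [432.1, 48.3, 34.7]
eef_rot: [-3.137, -0.003, -2.848]
wrist_force: [-0.2, 0.5, -2.3]
finger_gap: 13.5
finger_force: 40.0
```

Emit:
servo_tool(motion=[[[0,0,0,0,0,0,1],[0,0,0,0,0,0,1],[0,0,0,0,0,0,1]]])

```text
clock: 7.25
eef_pos: [432.4, 47.8, 35.1]
eef_rot: [-3.136, -0.003, -2.847]
wrist_force: [-0.2, -0.6, -1.3]
finger_gap: 13.5
finger_force: 40.0
```

```bash
python3 - <<'E'
from cell import manip
from h import *
s=manip.read_state(); print(s["clock"],s["eef_pos"],s["wrist_force"],s["joints"].round(2))
W=frame(107,0); G=np.array([446,9,0])+W@[41.1,.2,0]; move(s,G+[0,0,-13],tool(W))
c=manip.camera("side"); t=manip.camera("top")
for k,n in((c,"side"),(t,"top")):
    m=hue(k,6,20,130); q=cloud(k,m); L=(q-[446,9,0])@W; L=L[(np.abs(L[:,0])<90)&(np.abs(L[:,1])<80)]; print(n,len(L)); L=L[L[:,2]<95]
    if len(L)>50: print(np.percentile(L,[2,25,50,75,98],axis=0).round(0).tolist()); A=np.c_[L[:,:2],np.ones(len(L))]; k=np.abs(L[:,2]-np.median(L[:,2]))<6; print("plane",np.linalg.lstsq(A[k],L[k,2],rcond=None)[0].round(3))
E
```

```text
7.25 [432.42214982  47.84976184  35.13387007] [-0.16657097 -0.61531685 -1.25792921] [ 0.03  0.23  1.97 -0.01  0.94 -1.83]
shift [0.0027, 0.0008, -0.0963] turn [0.0021, -0.0003, 0.0006] mm 48.2 deg 0.39
side 641
[[-63.0, -43.0, -229.0], [-50.0, -24.0, 59.0], [17.0, 15.0, 60.0], [35.0, 36.0, 61.0], [57.0, 47.0, 82.0]]
plane [ 2.000e-03 -1.000e-03  5.981e+01]
top 44
```

Emit:
servo_tool(motion=[[[0.0027,0.0008,-0.05,0.0021,-0.0003,0.0006,1],[0.0027,0.0008,-0.08,0.0021,-0.0003,0.0006,1],[0.0027,0.0008,-0.093,0.0021,-0.0003,0.0006,1],[0.0027,0.0008,-0.099,0.0021,-0.0003,0.0006,1],[0.0027,0.0008,-0.1,0.0021,-0.0003,0.0006,1],[0.0027,0.0008,-0.1,0.0021,-0.0003,0.0006,1],[0.0027,0.0008,-0.1,0.0021,-0.0003,0.0006,1]]])

```text
clock: 8.05
eef_pos: [434.1, 48.4, -14.5]
eef_rot: [-3.141, 0.0, -2.844]
wrist_force: [-0.8, 0.4, -1.4]
finger_gap: 13.8
finger_force: 40.0
```

Emit:
servo_tool(motion=[[[0,0,-0.001,0,0,0,1],[0,0,-0.001,0,0,0,1]]])

```text
clock: 8.25
eef_pos: [433.8, 48.4, -15.4]
eef_rot: [-3.141, -0.0, -2.844]
wrist_force: [0.5, -0.5, -0.7]
finger_gap: 13.0
finger_force: 40.0
```

Emit:
servo_tool(motion=[[[0,0,-0.001,0,0,0,1],[0,0,-0.001,0,0,0,1],[0,0,-0.001,0,0,0,1]]])

```text
clock: 8.55
eef_pos: [433.7, 48.4, -16.1]
eef_rot: [-3.142, -0.0, -2.844]
wrist_force: [0.7, 0.1, -1.4]
finger_gap: 13.6
finger_force: 40.0
```

Emit:
servo_tool(motion=[[[0,0,-0.001,0,0,0,1],[0,0,-0.001,0,0,0,1],[0,0,-0.001,0,0,0,1]]])

```text
clock: 8.85
eef_pos: [433.7, 48.4, -16.6]
eef_rot: [3.142, -0.001, -2.844]
wrist_force: [0.2, -0.2, -0.9]
finger_gap: 13.6
finger_force: 40.0
```

Emit:
servo_tool(motion=[[[0,0,-0.001,0,0,0,1],[0,0,-0.001,0,0,0,1],[0,0,-0.001,0,0,0,1]]])

```text
clock: 9.15
eef_pos: [433.7, 48.4, -17.1]
eef_rot: [-3.142, -0.001, -2.844]
wrist_force: [-0.8, -0.2, -1.0]
finger_gap: 13.7
finger_force: 40.0
```

Emit:
servo_tool(motion=[[[0,0,-0.0015,0,0,0,1],[0,0,-0.0015,0,0,0,1],[0,0,-0.0015,0,0,0,1]]])

```text
clock: 9.45
eef_pos: [433.7, 48.4, -17.5]
eef_rot: [-3.142, -0.0, -2.844]
wrist_force: [-3.5, -1.7, 7.7]
finger_gap: 13.6
finger_force: 40.0
```

Emit:
servo_tool(motion=[[[0,0,-0.0015,0,0,0,1],[0,0,-0.0015,0,0,0,1],[0,0,-0.0015,0,0,0,1]]])

```text
clock: 9.75
eef_pos: [433.8, 48.4, -17.5]
eef_rot: [-3.141, -0.0, -2.844]
wrist_force: [-10.3, -0.6, 22.9]
finger_gap: 13.9
finger_force: 40.0
```

Emit:
servo_tool(motion=[[[0,0,0.0025,0,0,0,1],[0,0,0.0025,0,0,0,1]]])

```text
clock: 9.95
eef_pos: [433.8, 48.4, -17.2]
eef_rot: [-3.141, -0.0, -2.844]
wrist_force: [-0.1, 0.1, -2.0]
finger_gap: 14.2
finger_force: 40.0
```

Emit:
servo_tool(motion=[[[0,0,0,0,0,0,0.55],[0,0,0,0,0,0,0.55],[0,0,0,0,0,0,0.55],[0,0,0,0,0,0,0.55],[0,0,0,0,0,0,0.55]]])

```text
clock: 10.45
eef_pos: [433.7, 48.4, -17.4]
eef_rot: [3.142, -0.001, -2.844]
wrist_force: [-0.4, -0.2, 0.3]
finger_gap: 42.0
finger_force: 0.0
```

```bash
python3 - <<'E'
from cell import manip
from h import *
s=manip.read_state(); print(s["clock"],s["eef_pos"],s["eef_rot"],s["wrist_force"])
Fd=frame(60,0); O=np.array([450.8,398,16]); move(s,O+Fd@[41.2,0,100],tool(Fd))
E
```

```text
10.45 [433.67981483  48.37868087 -17.38714288] [ 3.14158891e+00 -5.89307613e-04 -2.84402917e+00] [-0.41753357 -0.15950444  0.26244875]
shift [0.0754, 0.7706, 0.2668] turn [-0.0, -0.0002, -0.2614] mm 409.5 deg 47.05
```

Emit:
servo_tool(motion=[[[0,0,0.08,0,0,0,0.55],[0,0,0.17,0,0,0,0.55],[0.01,0.08,0.24,0,0,-0.04,0.55],[0.02,0.18,0.2668,0,0,-0.08,0.55],[0.03,0.28,0.2668,0,0,-0.12,0.55],[0.04,0.38,0.2668,0,0,-0.16,0.55],[0.05,0.48,0.2668,0,0,-0.2,0.55],[0.06,0.58,0.2668,0,0,-0.24,0.55],[0.07,0.68,0.2668,0,0,-0.2614,0.55],[0.0754,0.7706,0.2668,0,-0.0002,-0.2614,0.55]]])

```text
clock: 11.45
eef_pos: [470.8, 430.0, 115.9]
eef_rot: [-3.142, 0.0, 2.615]
wrist_force: [1.1, -1.0, 0.9]
finger_gap: 42.4
finger_force: 0.0
```

Emit:
servo_tool(motion=[[[0,0,0,0,0,0,0.55],[0,0,0,0,0,0,0.55],[0,0,0,0,0,0,0.55]]])

```text
clock: 11.75
eef_pos: [471.1, 427.0, 116.0]
eef_rot: [-3.141, 0.0, 2.617]
wrist_force: [0.0, 0.4, -0.2]
finger_gap: 42.4
finger_force: 0.0
```

```bash
python3 - <<'E'
from cell import manip
from h import *
s=manip.read_state(); print(s["clock"],s["eef_pos"])
F=frame(60,0); O=np.array([450.8,398,16])
c=manip.camera("wrist"); np.savez("w4.npz",**c)
uv=proj(c,O+F@[0,0,8])[0]; measure(c,55,90,uv,O,F,110)
P=(cloud(c,blob(hue(c,55,90,110),uv))-O)@F; q=P[(P[:,2]<16)&(P[:,2]>3)]; A=np.c_[q[:,:2],np.ones(len(q))]; print("plane z",np.linalg.lstsq(A,q[:,2],rcond=None)[0].round(4))
# top view check of orange on worktop
t=manip.camera("top"); np.savez("top4.npz",**t); W=frame(107,0); Ow=np.array([446.,9,0]); uv=proj(t,Ow+[0,0,8])[0]; measure(t,4,22,uv,Ow,W,110)
move(s,O+F@[41.2,0,-16.5],tool(F))
E
```

```text
11.75 [471.07592256 427.0088528  115.97876091]
outline centre [-2.5  1.5] size [117.8  89.3] ang 0.12
ymin edge -41.9 slope deg -0.85 79
ymax edge 45.3 slope deg -0.12 91
xmin edge -60.6 slope deg -0.2 67
xmax edge 55.8 slope deg -0.07 67
rib top n 502 range [[33.2, -13.9, 31.2], [45.6, 17.2, 35.6]] mid [39.4  1.7 33.4]
 hole px [319.7 156.5] 160 at z8: [38.8 33.9]
 hole px [319.7 217.4] 107 at z8: [ 39. -30.]
plane z [ 2.500e-03 -5.000e-04  8.392e+00]
outline centre [ 1.1 -2. ] size [120.3  90.7] ang 0.01
ymin edge -46.1 slope deg 0.12 28
ymax edge 41.6 slope deg 0.44 29
xmin edge -57.7 slope deg -0.42 22
xmax edge 59.8 slope deg -0.37 23
rib top n 51 range [[35.5, -16.1, 30.4], [48.5, 14.5, 37.7]] mid [42.  -0.8 34. ]
 hole px [367.8 247.2] 558 at z8: [-13.7  -2. ]
shift [0.0006, 0.0133, -0.233] turn [0.0001, -0.0001, 0.0002] mm 116.7 deg 0.04
```

```bash
python3 - <<'E'
from cell import manip
from h import *
s=manip.read_state(); print(s["clock"],s["eef_pos"])
F=frame(60,0); O=np.array([450.8,398,16]); move(s,O+F@[39.9,1.6,-17.2],tool(F))
E
```

```text
11.85 [471.3736389  426.8941027  116.49156889]
shift [-0.004, 0.0129, -0.2354] turn [-0.0001, 0.0001, 0.0004] mm 117.9 deg 0.08
```

Emit:
servo_tool(motion=[[[-0.003,0.009,-0.09,0,0,0.0004,0.55],[-0.004,0.0129,-0.15,0,0,0.0004,0.55],[-0.004,0.0129,-0.19,0,0,0.0004,0.55],[-0.004,0.0129,-0.215,0,0,0.0004,0.55],[-0.004,0.0129,-0.229,0,0,0.0004,0.55],[-0.004,0.0129,-0.235,0,0,0.0004,0.55],[-0.004,0.0129,-0.235,0,0,0.0004,0.55],[-0.004,0.0129,-0.235,0,0,0.0004,0.55],[-0.004,0.0129,-0.235,0,0,0.0004,0.55]]])

```text
clock: 12.75
eef_pos: [469.3, 434.7, -0.6]
eef_rot: [3.14, 0.0, 2.619]
wrist_force: [-0.9, 0.3, -0.1]
finger_gap: 42.6
finger_force: 0.0
```

```bash
python3 - <<'E'
from cell import manip
from h import *
s=manip.read_state(); print(s["clock"],s["eef_pos"],s["wrist_force"])
F=frame(60,0); O=np.array([450.8,398,16]); print(((s["eef_pos"]-O)@F).round(2)); move(s,O+F@[39.9,1.6,-17.2],tool(F))
E
```

```text
12.75 [469.29869802 434.71493015  -0.64164586] [-0.90502837  0.33625271 -0.07408278]
[ 41.05   2.34 -16.64]
shift [0.0001, -0.0027, -0.0011] turn [-0.0003, 0.0003, -0.0004] mm 1.5 deg 0.1
```

Emit:
servo_tool(motion=[[[0.0001,-0.0027,-0.0012,0,0,0,0.55],[0.0001,-0.0027,-0.0012,0,0,0,0.55],[0.0001,-0.0027,-0.0012,0,0,0,0.7],[0.0001,-0.0027,-0.0012,0,0,0,0.8],[0.0001,-0.0027,-0.0012,0,0,0,0.9],[0.0001,-0.0027,-0.0012,0,0,0,1],[0.0001,-0.0027,-0.0012,0,0,0,1],[0.0001,-0.0027,-0.0012,0,0,0,1],[0.0001,-0.0027,-0.0012,0,0,0,1]]], newtons=15)

```text
clock: 13.65
eef_pos: [469.1, 433.1, -2.0]
eef_rot: [3.141, 0.0, 2.619]
wrist_force: [-0.4, 0.1, 0.4]
finger_gap: 13.9
finger_force: 15.0
```

```bash
python3 - <<'E'
from cell import manip
from h import *
s=manip.read_state(); 
F=frame(60,0); O=np.array([450.8,398,16]); print(s["clock"],s["eef_pos"],s["eef_rot"],((s["eef_pos"]-O)@F).round(2),(s["wrist_force"]@F).round(1),s["moment"].round(2),s["finger_gap"],s["finger_force"])
E
```

```text
13.65 [469.05602478 433.12240228  -2.03449396] [3.14146434e+00 7.93660971e-05 2.61924081e+00] [ 39.54   1.75 -18.03] [-0.2  0.4  0.4] [ 0.03  0.   -0.  ] 13.912842421084932 14.999948143959045
```

Emit:
servo_tool(motion=[[[0,0,0,0,0,0,1],[0,0,0,0,0,0,1],[0,0,0.01,0,0,0,1],[0,0,0.04,0,0,0,1],[0,0,0.1,0,0,0,1],[0,0,0.18,0,0,0,1],[0,0,0.26,0,0,0,1],[0,0,0.26,0,0,0,1],[0,0,0.26,0,0,0,1]]], newtons=40)

```text
clock: 14.55
eef_pos: [469.2, 433.3, 129.3]
eef_rot: [3.14, 0.001, 2.619]
wrist_force: [-1.2, 0.1, -2.8]
finger_gap: 13.7
finger_force: 40.0
```

```bash
python3 - <<'E'
from cell import manip
from h import *
s=manip.read_state(); F=frame(47.3,25); Rd=R.from_euler("xyz",[2.70453,0.00005,2.39616]).as_matrix(); D=np.array([584.71,285.93,57.39]); print(s["clock"],s["eef_pos"],s["finger_gap"],s["wrist_force"])
move(s,D+F@[0,.17,60],Rd)
E
```

```text
14.55 [469.24561418 433.27496949 129.34929162] 13.664732697356813 [-1.21407521  0.11163296 -2.84465098]
shift [0.1963, -0.3317, -0.0352] turn [0.1119, -0.082, -0.0698] mm 193.5 deg 27.96
```

Emit:
servo_tool(motion=[[[0.04,-0.08,0.02,0.03,-0.02,-0.018,1],[0.09,-0.16,0.03,0.055,-0.04,-0.035,1],[0.14,-0.24,0.02,0.085,-0.06,-0.052,1],[0.18,-0.31,0,0.1119,-0.082,-0.0698,1],[0.1963,-0.3317,-0.0352,0.1119,-0.082,-0.0698,1],[0.1963,-0.3317,-0.0352,0.1119,-0.082,-0.0698,1],[0.1963,-0.3317,-0.0352,0.1119,-0.082,-0.0698,1],[0.1963,-0.3317,-0.0352,0.1119,-0.082,-0.0698,1],[0.1963,-0.3317,-0.0352,0.1119,-0.082,-0.0698,1]]])

```text
clock: 15.45
eef_pos: [567.0, 268.5, 110.9]
eef_rot: [2.706, -0.0, 2.398]
wrist_force: [-0.6, 0.3, -1.6]
finger_gap: 13.9
finger_force: 40.0
```

```bash
cat >> h.py <<'E'
F=frame(47.3,25); RD=R.from_euler("xyz",[2.70453,0.00005,2.39616]).as_matrix(); D=np.array([584.71,285.93,57.39])
def rel(s):
    print(s["clock"],"local to deck grip",((s["eef_pos"]-D)@F).round(2),"force",(s["wrist_force"]@F).round(1),"gap",round(s["finger_gap"],2))
E
python3 - <<'E'
from cell import manip
from h import *
s=manip.read_state(); rel(s); move(s,D+F@[0,.17,16],RD)
E
```

```text
15.45 local to deck grip [ 0.11  1.21 59.02] force [-0.8  0.6 -1.3] gap 13.89
shift [0.0261, 0.0252, -0.0781] turn [0.0003, -0.0004, -0.0007] mm 43.0 deg 0.15
```

Emit:
servo_tool(motion=[[[0.014,0.0135,-0.042,0.0003,-0.0004,-0.0007,1],[0.021,0.0205,-0.063,0.0003,-0.0004,-0.0007,1],[0.025,0.024,-0.074,0.0003,-0.0004,-0.0007,1],[0.0261,0.0252,-0.0781,0.0003,-0.0004,-0.0007,1],[0.0261,0.0252,-0.0781,0.0003,-0.0004,-0.0007,1],[0.0261,0.0252,-0.0781,0.0003,-0.0004,-0.0007,1],[0.0261,0.0252,-0.0781,0.0003,-0.0004,-0.0007,1],[0.0261,0.0252,-0.0781,0.0003,-0.0004,-0.0007,1]]])

```text
clock: 16.25
eef_pos: [580.4, 279.8, 71.8]
eef_rot: [2.705, 0.0, 2.394]
wrist_force: [0.1, -0.8, -1.1]
finger_gap: 13.7
finger_force: 40.0
```

```bash
python3 - <<'E'
from cell import manip
from h import *
s=manip.read_state(); rel(s); move(s,D+F@[0,.17,8],RD)
c=manip.camera("wrist"); np.savez("w5.npz",**c); cv2.imwrite("pics/w5.png",cv2.resize(c["frame"][80:280,180:440,::-1],None,fx=2.8,fy=2.8))
E
```

```text
16.25 local to deck grip [-0.66 -0.98 16.16] force [-0.9 -0.6 -0.8] gap 13.72
shift [0.0038, 0.0075, -0.0142] turn [0.0, 0.0, 0.0006] mm 8.3 deg 0.11
```

View pics/w5.png

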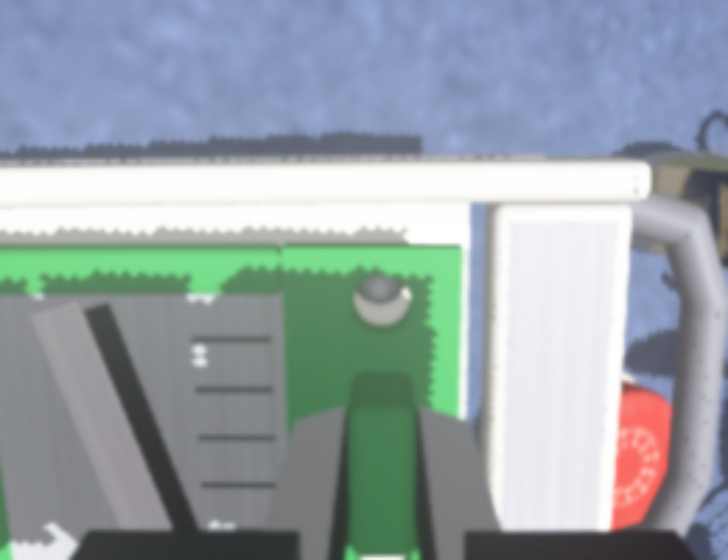

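The left pin (382,290) is visible through the green hole (382,300), well centred across. I'll lower it.

Emit:
servo_tool(motion=[[[0.002,0.004,-0.004,0,0,0.0006,1],[0.0025,0.005,-0.008,0,0,0.0006,1],[0.0035,0.0065,-0.012,0,0,0.0006,1],[0.0038,0.0075,-0.0142,0,0,0.0006,1],[0.0038,0.0075,-0.0142,0,0,0.0006,1],[0.0038,0.0075,-0.0142,0,0,0.0006,1]]])

```text
clock: 16.9
eef_pos: [582.1, 283.6, 64.2]
eef_rot: [2.705, -0.0, 2.396]
wrist_force: [0.0, 1.0, -1.8]
finger_gap: 13.4
finger_force: 40.0
```

```bash
python3 - <<'E'
from cell import manip
from h import *
s=manip.read_state(); rel(s); move(s,D+F@[0,.17,2],RD)
E
```

```text
16.9 local to deck grip [-0.25  0.34  7.61] force [-0.1  0.6 -1.9] gap 13.41
shift [0.0038, 0.0036, -0.01] turn [0.0001, -0.0002, -0.0] mm 5.6 deg 0.04
```

Underside at about 7 mm, past the taper, with no contact force.

Emit:
servo_tool(motion=[[[0.0015,0.0015,-0.004,0,0,0,1],[0.003,0.003,-0.008,0,0,0,1],[0.0038,0.0036,-0.01,0,0,0,1],[0.0038,0.0036,-0.01,0,0,0,1],[0.0038,0.0036,-0.01,0,0,0,1]]])

```text
clock: 17.4
eef_pos: [584.0, 285.4, 59.2]
eef_rot: [2.705, -0.0, 2.396]
wrist_force: [0.2, 0.5, -0.9]
finger_gap: 13.9
finger_force: 40.0
```

Emit:
servo_tool(motion=[[[0.0011,0.0012,-0.0036,0,0,0,1],[0.0011,0.0012,-0.0036,0,0,0,1],[0.0011,0.0012,-0.0036,0,0,0,1]]])

```text
clock: 17.7
eef_pos: [584.6, 286.0, 57.4]
eef_rot: [2.705, -0.0, 2.396]
wrist_force: [-0.4, 0.4, -2.0]
finger_gap: 13.8
finger_force: 40.0
```

```bash
python3 - <<'E'
from cell import manip
from h import *
s=manip.read_state(); rel(s); move(s,D+F@[0,.17,-.6],RD)
E
```

```text
17.7 local to deck grip [-0.05  0.14 -0.01] force [-0.8  0.5 -1.9] gap 13.8
shift [0.0004, 0.0005, -0.001] turn [0.0001, -0.0002, -0.0] mm 0.6 deg 0.04
```

Emit:
servo_tool(motion=[[[0.0006,0.0006,-0.0018,0,0,0,1],[0.0006,0.0006,-0.0018,0,0,0,1],[0.0006,0.0006,-0.0018,0,0,0,1]]])

```text
clock: 18.0
eef_pos: [584.9, 286.2, 56.8]
eef_rot: [2.705, -0.0, 2.396]
wrist_force: [-2.9, -3.8, 4.9]
finger_gap: 13.5
finger_force: 40.0
```

Emit:
servo_tool(motion=[[[0,0,0,0,0,0,0.85],[0,0,0,0,0,0,0.6],[0,0,0,0,0,0,0.55],[0,0,0,0,0,0,0.55],[0,0,0,0,0,0,0.55]]])

```text
clock: 18.5
eef_pos: [584.9, 286.3, 56.4]
eef_rot: [2.705, -0.0, 2.396]
wrist_force: [0.2, -0.4, -0.4]
finger_gap: 41.0
finger_force: 0.0
```

Emit:
servo_tool(motion=[[[-0.0143,-0.0155,0.0453,0,0,0,0.55],[-0.0344,-0.0373,0.1088,0,0,0,0.55],[-0.0573,-0.0621,0.1813,0,0,0,0.55],[-0.0573,-0.0621,0.1813,0,0,0,0.55],[-0.0573,-0.0621,0.1813,0,0,0,0.55],[-0.0573,-0.0621,0.1813,0,0,0,0.55]]])

```text
clock: 19.1
eef_pos: [556.0, 255.3, 146.0]
eef_rot: [2.706, -0.001, 2.396]
wrist_force: [-0.3, -0.7, 0.7]
finger_gap: 41.9
finger_force: 0.0
```

```bash
python3 - <<'E'
from cell import manip
from h import *
s=manip.read_state(); rel(s)
O=np.array([554.8,253.3,55]); c=manip.camera("wrist"); np.savez("w6.npz",**c); cv2.imwrite("pics/w6.png",c["frame"][60:300,140:460,::-1])
uv=proj(c,O+F@[0,0,8])[0]; measure(c,55,90,uv,O,F,110)
P=(cloud(c,blob(hue(c,55,90,110),uv))-O)@F; q=P[(P[:,2]<16)&(P[:,2]>3)]; A=np.c_[q[:,:2],np.ones(len(q))]; print("plane z",np.linalg.lstsq(A,q[:,2],rcond=None)[0].round(4))
W=frame(107,0); move(s,np.array([433.7,48.4,100]),tool(W))
E
```

```text
19.1 local to deck grip [-0.62  0.38 98.02] force [-0.4 -0.2  0.9] gap 41.89
outline centre [21.5  0.5] size [72.2 87.2] ang 0.1
ymin edge -42.7 slope deg -0.2 56
ymax edge 43.1 slope deg 0.19 85
xmin edge 62.4 slope deg -59.94 8
xmax edge 57.1 slope deg -0.23 70
rib top n 493 range [[36.1, -14.6, 33.1], [48.4, 14.9, 36.7]] mid [42.2  0.1 34.9]
 hole px [317.1 164.9] 188 at z8: [41.5 32. ]
 hole px [317.2 228.5] 152 at z8: [ 41.7 -31.7]
plane z [3.00e-04 3.10e-03 9.45e+00]
shift [-0.2445, -0.4139, -0.0919] turn [-0.1414, 0.0319, 0.3263] mm 244.7 deg 64.27
```

View pics/w6.png

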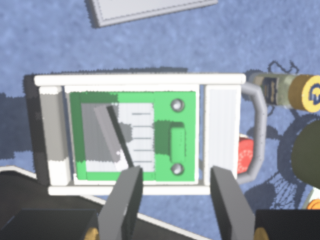

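The green insert sits flush in the deck, both pins through its holes at (177,105) and (177,169). Its plane height of 9.45 matches the orange one's 9.36. Back to the orange insert.

Emit:
servo_tool(motion=[[[-0.05,-0.09,0.02,-0.03,0.007,0.065,0.55],[-0.11,-0.18,0.02,-0.06,0.014,0.13,0.55],[-0.17,-0.28,0,-0.09,0.021,0.2,0.55],[-0.22,-0.37,-0.04,-0.12,0.028,0.27,0.55],[-0.2445,-0.4139,-0.0919,-0.1414,0.0319,0.3263,0.55],[-0.2445,-0.4139,-0.0919,-0.1414,0.0319,0.3263,0.55],[-0.2445,-0.4139,-0.0919,-0.1414,0.0319,0.3263,0.55],[-0.2445,-0.4139,-0.0919,-0.1414,0.0319,0.3263,0.55],[-0.2445,-0.4139,-0.0919,-0.1414,0.0319,0.3263,0.55],[-0.2445,-0.4139,-0.0919,-0.1414,0.0319,0.3263,0.55]]])

```text
clock: 20.15
eef_pos: [433.7, 48.6, 100.5]
eef_rot: [3.139, -0.0, -2.846]
wrist_force: [0.2, -0.7, 0.3]
finger_gap: 42.3
finger_force: 0.0
```

Emit:
servo_tool(motion=[[[0,0,0,0,0,0,0.55],[0,0,0,0,0,0,0.55]]])

```text
clock: 20.35
eef_pos: [433.9, 48.1, 101.1]
eef_rot: [3.14, 0.001, -2.846]
wrist_force: [-0.8, -0.5, -0.1]
finger_gap: 42.2
finger_force: 0.0
```

```bash
python3 - <<'E'
from cell import manip
from h import *
s=manip.read_state(); print(s["clock"],s["eef_pos"],s["eef_rot"])
move(s,[433.7,48.4,-17.2],R.from_euler("xyz",[3.14159,-.0003,-2.844]).as_matrix())
W=frame(107,0); Ow=np.array([446.,9,0]); c=manip.camera("wrist"); np.savez("w7.npz",**c)
measure(c,4,22,proj(c,Ow+[0,0,8])[0],Ow,W,110); print("grip local",((np.array([433.7,48.4,0])-Ow)@W).round(2))
E
```

```text
20.35 [433.93507196  48.14320452 101.09420111] [ 3.13993955e+00  8.58553421e-04 -2.84603678e+00]
shift [-0.0005, 0.0005, -0.2366] turn [-0.0006, 0.0002, 0.0006] mm 118.3 deg 0.16
outline centre [-0.3  0.3] size [118.8  90.3] ang 0.08
ymin edge -43.7 slope deg -0.78 71
ymax edge 44.7 slope deg 0.5 90
xmin edge -58.9 slope deg 0.54 66
xmax edge 58.6 slope deg -0.8 67
rib top n 525 range [[19.7, -14.9, 31.2], [48.6, 16.1, 134.4]] mid [34.1  0.6 82.8]
 hole px [316.  160.5] 125 at z8: [41.1 32.9]
 hole px [316.1 220.4] 89 at z8: [ 41.1 -30.5]
grip local [41.27  0.24  0.  ]
```

Emit:
servo_tool(motion=[[[-0.0005,0.0005,-0.09,-0.0006,0.0002,0.0006,0.55],[-0.0005,0.0005,-0.15,-0.0006,0.0002,0.0006,0.55],[-0.0005,0.0005,-0.19,-0.0006,0.0002,0.0006,0.55],[-0.0005,0.0005,-0.215,-0.0006,0.0002,0.0006,0.55],[-0.0005,0.0005,-0.23,-0.0006,0.0002,0.0006,0.55],[-0.0005,0.0005,-0.2366,-0.0006,0.0002,0.0006,0.55],[-0.0005,0.0005,-0.2366,-0.0006,0.0002,0.0006,0.55],[-0.0005,0.0005,-0.2366,-0.0006,0.0002,0.0006,0.55]]])

```text
clock: 21.2
eef_pos: [434.1, 48.6, -16.5]
eef_rot: [-3.141, 0.001, -2.843]
wrist_force: [0.0, 0.1, 0.4]
finger_gap: 42.9
finger_force: 0.0
```

Emit:
servo_tool(motion=[[[0,0,0,0,0,0,0.7],[0,0,0,0,0,0,0.8],[0,0,0,0,0,0,0.9],[0,0,0,0,0,0,1],[0,0,0,0,0,0,1],[0,0,0,0,0,0,1]]], newtons=15)

```text
clock: 21.8
eef_pos: [433.8, 48.6, -17.0]
eef_rot: [-3.141, -0.0, -2.843]
wrist_force: [-0.4, 0.9, 3.2]
finger_gap: 13.6
finger_force: 15.0
```

Emit:
servo_tool(motion=[[[0,0,0,0,0,0,1],[0,0,0,0,0,0,1],[0,0,0.02,0,0,0,1],[0,0,0.08,0,0,0,1],[0,0,0.17,0,0,0,1],[0,0,0.26,0,0,0,1],[0,0,0.26,0,0,0,1]]], newtons=40)

```text
clock: 22.5
eef_pos: [436.2, 48.7, 118.5]
eef_rot: [-3.139, 0.008, -2.843]
wrist_force: [-0.2, -0.2, -1.4]
finger_gap: 14.0
finger_force: 40.0
```

```bash
cat >> h.py <<'E'
FK=frame(60,0); RK=R.from_euler("xyz",[3.14146,0.00008,2.61924]).as_matrix(); DK=np.array([469.06,433.12,-2.03])
def relk(s):
    print(s["clock"],"local to dock grip",((s["eef_pos"]-DK)@FK).round(2),"force",(s["wrist_force"]@FK).round(1),"gap",round(s["finger_gap"],2))
E
python3 - <<'E'
from cell import manip
from h import *
s=manip.read_state(); relk(s); print(s["eef_pos"],s["eef_rot"]); move(s,DK+[0,0,60],RK)
E
```

```text
22.5 local to dock grip [-349.37 -163.81  120.5 ] force [-0.3  0.  -1.4] gap 13.97
[436.23410742  48.65054594 118.47385946] [-3.13879821  0.00824226 -2.84266609]
shift [0.0657, 0.7689, -0.121] turn [0.0013, 0.0025, -0.2614] mm 390.6 deg 47.06
```

Emit:
servo_tool(motion=[[[0.008,0.08,0,0,0,-0.03,1],[0.016,0.17,0,0,0,-0.07,1],[0.024,0.26,0,0,0.001,-0.11,1],[0.032,0.35,0,0.0005,0.0015,-0.15,1],[0.04,0.44,0,0.001,0.002,-0.19,1],[0.048,0.53,0,0.0013,0.0025,-0.23,1],[0.056,0.62,-0.01,0.0013,0.0025,-0.2614,1],[0.062,0.7,-0.03,0.0013,0.0025,-0.2614,1],[0.0657,0.75,-0.06,0.0013,0.0025,-0.2614,1],[0.0657,0.7689,-0.08,0.0013,0.0025,-0.2614,1]]])

```text
clock: 23.5
eef_pos: [465.6, 434.5, 70.7]
eef_rot: [3.141, -0.009, 2.621]
wrist_force: [0.5, -0.8, -2.3]
finger_gap: 13.8
finger_force: 40.0
```

Emit:
servo_tool(motion=[[[0,0,-0.02,0,0,0,1],[0,0,-0.04,0,0,0,1],[0,0,-0.04,0,0,0,1],[0,0,-0.04,0,0,0,1]]])

```text
clock: 23.9
eef_pos: [467.0, 432.2, 53.4]
eef_rot: [3.139, -0.008, 2.618]
wrist_force: [-0.2, -0.2, -1.9]
finger_gap: 13.3
finger_force: 40.0
```

```bash
python3 - <<'E'
from cell import manip
from h import *
s=manip.read_state(); relk(s); move(s,DK+FK@[0,-.25,18],RK)
E
```

```text
23.9 local to dock grip [-1.82  1.34 55.41] force [-0.3  0.1 -1.9] gap 13.31
shift [0.0046, 0.0016, -0.0748] turn [-0.0021, -0.0018, 0.0003] mm 37.5 deg 0.51
```

Emit:
servo_tool(motion=[[[0.003,0.001,-0.035,-0.0021,-0.0018,0.0003,1],[0.0046,0.0016,-0.058,-0.0021,-0.0018,0.0003,1],[0.0046,0.0016,-0.07,-0.0021,-0.0018,0.0003,1],[0.0046,0.0016,-0.0748,-0.0021,-0.0018,0.0003,1],[0.0046,0.0016,-0.0748,-0.0021,-0.0018,0.0003,1],[0.0046,0.0016,-0.0748,-0.0021,-0.0018,0.0003,1],[0.0046,0.0016,-0.0748,-0.0021,-0.0018,0.0003,1]]])

```text
clock: 24.6
eef_pos: [469.1, 434.0, 16.1]
eef_rot: [3.141, 0.0, 2.62]
wrist_force: [0.5, 0.2, -0.7]
finger_gap: 13.4
finger_force: 40.0
```

```bash
python3 - <<'E'
from cell import manip
from h import *
s=manip.read_state(); relk(s); move(s,DK+FK@[0,-.25,8.5],RK)
E
```

```text
24.6 local to dock grip [ 0.74  0.39 18.08] force [ 0.5 -0.3 -0.7] gap 13.38
shift [0.0004, -0.0019, -0.0192] turn [-0.0001, 0.0001, -0.0003] mm 9.6 deg 0.06
```

Emit:
servo_tool(motion=[[[0.0004,-0.0019,-0.004,0,0,-0.0003,1],[0.0004,-0.0019,-0.01,0,0,-0.0003,1],[0.0004,-0.0019,-0.016,0,0,-0.0003,1],[0.0004,-0.0019,-0.0192,0,0,-0.0003,1],[0.0004,-0.0019,-0.0192,0,0,-0.0003,1],[0.0004,-0.0019,-0.0192,0,0,-0.0003,1]]])

```text
clock: 25.2
eef_pos: [469.1, 432.9, 5.9]
eef_rot: [-3.141, -0.0, 2.619]
wrist_force: [0.5, 0.6, -0.6]
finger_gap: 13.5
finger_force: 40.0
```

```bash
python3 - <<'E'
from cell import manip
from h import *
s=manip.read_state(); relk(s); move(s,DK+FK@[0,-.25,2],RK)
E
```

```text
25.2 local to dock grip [-0.2  -0.14  7.9 ] force [ 0.7 -0.2 -0.6] gap 13.53
shift [0.0004, 0.0002, -0.0118] turn [0.0001, -0.0001, -0.0] mm 5.9 deg 0.03
```

Past the taper without contact. Lowering to the seat.

Emit:
servo_tool(motion=[[[0.0004,0.0002,-0.004,0,0,0,1],[0.0004,0.0002,-0.008,0,0,0,1],[0.0004,0.0002,-0.0118,0,0,0,1],[0.0004,0.0002,-0.0118,0,0,0,1]]])

```text
clock: 25.6
eef_pos: [469.1, 432.8, -0.4]
eef_rot: [-3.141, -0.0, 2.619]
wrist_force: [0.4, 0.4, -0.6]
finger_gap: 13.4
finger_force: 40.0
```

Emit:
servo_tool(motion=[[[0,0,-0.0025,0,0,0,1],[0,0,-0.0025,0,0,0,1],[0,0,-0.0025,0,0,0,1]]])

```text
clock: 25.9
eef_pos: [469.4, 433.0, -0.9]
eef_rot: [3.141, -0.0, 2.619]
wrist_force: [-1.4, -0.7, 3.3]
finger_gap: 13.7
finger_force: 40.0
```

Emit:
servo_tool(motion=[[[0,0,0,0,0,0,0.85],[0,0,0,0,0,0,0.6],[0,0,0,0,0,0,0.55],[0,0,0,0,0,0,0.55],[0,0,0,0,0,0,0.55]]])

```text
clock: 26.4
eef_pos: [469.3, 432.9, -1.4]
eef_rot: [-3.141, -0.0, 2.619]
wrist_force: [-0.5, 0.2, 0.2]
finger_gap: 40.8
finger_force: 0.0
```

Emit:
servo_tool(motion=[[[0,0,0.05,0,0,0,0.55],[0,0,0.13,0,0,0,0.55],[0,0,0.22,0,0,0,0.55],[0,0,0.24,0,0,0,0.55],[0,0,0.24,0,0,0,0.55],[0,0,0.24,0,0,0,0.55],[0,0,0.24,0,0,0,0.55]]])

```text
clock: 27.1
eef_pos: [468.7, 432.4, 116.7]
eef_rot: [-3.138, -0.001, 2.619]
wrist_force: [-0.5, -0.2, 0.1]
finger_gap: 42.2
finger_force: 0.0
```

```bash
python3 - <<'E'
from cell import manip
from h import *
s=manip.read_state(); relk(s)
O=np.array([450.8,398,16]); c=manip.camera("wrist"); np.savez("w8.npz",**c); t=manip.camera("top"); np.savez("top8.npz",**t)
uv=proj(c,O+FK@[0,0,8])[0]; measure(c,4,22,uv,O,FK,110)
P=(cloud(c,blob(hue(c,4,22,110),uv))-O)@FK; q=P[(P[:,2]<16)&(P[:,2]>3)]; A=np.c_[q[:,:2],np.ones(len(q))]; print("plane z",np.linalg.lstsq(A,q[:,2],rcond=None)[0].round(4))
a=cv2.resize(c["frame"][60:300,140:460],(440,330)); b=cv2.resize(t["frame"][150:310,190:350],(330,330)); cv2.imwrite("pics/f8.png",np.hstack([a,b])[:,:,::-1])
for nm,p,r in(("timer",(262,163),3),("jar",(226,172),3)):
    for n in("top0","top8"):
        k=dict(np.load(n+".npz")); mm=np.zeros((400,640),bool); mm[p[1]-r:p[1]+r+1,p[0]-r:p[0]+r+1]=1; print(nm,n,np.median(cloud(k,mm),0).round(1))
E
```

```text
27.1 local to dock grip [-8.1000e-01 -3.0000e-02  1.1869e+02] force [-0.4  0.3  0.1] gap 42.2
outline centre [-1.8  1.6] size [119.3  89.1] ang 0.01
ymin edge -41.9 slope deg -0.63 72
ymax edge 46.1 slope deg 0.08 90
xmin edge -60.8 slope deg -0.27 65
xmax edge 57.2 slope deg 0.35 66
rib top n 505 range [[19.6, -13.4, 31.1], [46.1, 17.2, 121.6]] mid [32.9  1.9 76.4]
 hole px [317.1 161.3] 116 at z8: [39.4 33.9]
 hole px [317.1 221.5] 84 at z8: [ 39.6 -29.9]
plane z [ 3.300e-03 -1.200e-03  8.317e+00]
timer top0 [697.9 323.4  46.8]
timer top8 [697.9 323.4  46. ]
jar top0 [655.5 419.4  96.2]
jar top8 [655.6 419.   96.6]
```

View pics/f8.png

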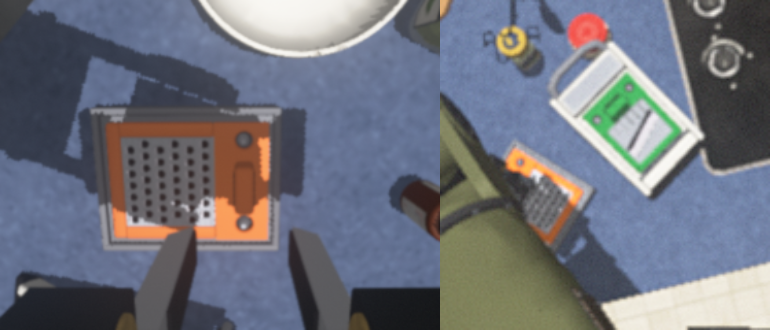

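The orange insert is seated flat in the dock: its plane height of 8.3 matches the green one's 8.4 before, and the pins show in both holes at (243,140) and (245,223). Green is flush in the deck in the right panel, and the timer and jar haven't moved. The gripper is clear, so I'll hand it in.

```bash
python3 -c "
from cell import manip
print(manip.sign_off())"
```

```text
the job is handed in; nothing more can be done
None
```

The inserts are swapped and the job is handed in at about 27 s: green slicing insert home on the deck pins, orange grating insert home on the dock pins, and the timer and jar measured unmoved (the tin was not re-measured, but nothing went near it).

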